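# Close the filter panel of a bench air pump and hold it shut

### The arm

A 6-joint arm with a two-finger parallel gripper is mounted at the origin on a cart in front of the work surface, level with it; the furniture and walls round the work are solid. World frame = base frame: x ahead of the robot, y to its left, z up, the work surface at z = 0. Lengths are in m, angles in degrees, forces in N, time in s.
With the tool pointing down it reaches from about 0.35 to 0.875 m from the base axis. Payload 4.2 kg.
Tool frame: the origin (TCP) lies on the centre line of the jaws, within the pads' length; the fingertips stand tip_reach ahead of it and the grasp point (between the pads) is the TCP (tip_reach is the distance from the TCP to the fingertips, in m); z points along the fingers, y is the line along which they close (so a half turn about z gives the same grasp; the last joint's range is limited). The gripper opens to 87 mm and grips with 3 to 60 N. Pads are 19 mm wide; open, the fingers measure 117 mm over their backs; the gripper's body (75 mm by 190 mm) begins 51 mm behind the grasp point.
Start: joints at [91.994, 22.042, 0.453, 0, -68.411, -14.817], TCP at [0.139, 0.609, 0.242] pointing down, gripper open.
Joint ranges: [-179.83, 179.83], [-69.29, 118.12], [-61.27, 80.66], [-181.25, 117.63], [-171.15, -9.14], [-177.46, 177.46]. Speed limits (degrees/s): [159.86, 159.86, 180, 180, 180, 180].

### API

Orientations are given as a 3x3 rotation matrix whose columns are the frame's x, y, z axes.
In Python, from station import sense, capture, finish_job, tip_reach gives the robot as it stands.
- The arm moves only by the tool arm_command, never from a script. Its argument "deltas" is a list of rows, each a list of 7 numbers: the turn, a rotation vector about the tool's x, y, z in rad, then the shift along the tool's x, y, z in cm, then the closure, from -1 (fully open) to 1 (shut), so that 0 is half open. In form: [[rx, ry, rz, dx, dy, dz, hand], ...]. A call has 1 to 8 rows; each row is the pose to reach, as a shift and turn from the pose commanded when the call began, along the tool's axes at that moment; what a row does not reach only later rows make up. A row lasts 1/12 s, in which the tool goes at most 41.7 mm and 7.16 degrees, less where a joint would pass 70% of its speed; a pose out of reach is approached as far as the arm can. A call with a gripper value outside its range is refused whole. The fingers move at their own pace and stop on an object; the grip force is fixed at half the most. Time passes only in rows, so rows that repeat a pose let the fingers close. It gives the time, the measured TCP pose, the force, the opening and the grip force at its end, in the units of the state.
- sense(): the state, without advancing time (a new reading comes with each control period).
- capture(name): name is "side" or "top" or "wrist"; returns a dict with "pixels" (420x560x3 uint8, blue, green, red), "fovy" (degrees; the focal length in pixels is half the picture's height over the tangent of half this angle, whatever the lens; pixels are square), "cx", "cy" (the principal point, pixels), "rvec" (rotation vector, rad) and "tvec" (3), from world to camera coordinates, as OpenCV has them. Camera axes: x right, y down, z forward; pixel columns grow to the right and rows downward; lengths in m; the calibration is good to about 2 mm. A picture is of the moment at which its call begins. There is no depth.
- finish_job(): hands the job in; it is judged then, once.
The state is a dict: "time_s": time; "joints": joint angles; "joint_velocities": joint speeds; "effort": joint torques, N m; "tcp_pos": TCP position; "ee_rot": TCP orientation; "wrist_force": force on the tool from outside, world axes, zero at the start; "moment": the same for the moment, N m; "gripper_width": opening from 0.0 (shut) to 1.0 (fully open); "gripper_force": force on a finger pad.
Only numpy, scipy, OpenCV 4.12 (cv2) and the standard library are available. Lean on these libraries where they do the work, as an engineer would, in place of code of your own. Each camera call takes 0.05 s, during which the arm holds its last target. There are 200 camera calls.

### The job

Swing the bench pump's carry handle back, away from you, until it clicks into its rear stop. Then turn the black quarter-turn wing on the grey access panel clockwise until the wing lies in line with the two raised ribs on the panel, press the panel down flush on the casing against its spring, and finish while still holding it pressed down with the fingers. Leave the bottle, the timer and the beaker where they are.

Things in the scene. Friction and masses are not known exactly. Their poses are not given: they have to be found in the camera images.
- pump: Bench air pump, fixed to the worktop: white casing 160 (x) x 140 (y) x 64 mm high, 4 feet, louvres and a small brass hose port on its front. Origin: centre of the underside, on the worktop. Its -x axis is the front (towards the robot), +x the rear, z up. The access panel lies on the top, its centre 20 mm in front of the casing's centre.
- handle_bar (a point): Middle of the carry handle's bar. The bar is round, runs along the pump's y, with a black grip sleeve 16 mm thick and 110 mm long centred here; steel side arms (10 mm thick) at 82 mm either side of the middle run 100 mm to the hinge. The bar stands over the wing at the start and is in the way of a gripper there. This point turns with the handle.
- handle_hinge (a point): Point on the handle's hinge line midway between the arms: 45 mm behind the casing's centre, 48 mm above the worktop. The hinge line runs along the pump's y; the bar moves on a circle of radius 100 mm about it.
- handle (a joint): Handle angle: 0 = arms level, pointing to the front; 1.57 = straight up; 2.45 = leaning back at its rear stop. It starts between 1.0 and 1.25; friction holds it wherever it is left (about 1 N at the bar moves it). From 1.85 on a sprung ball resists (up to about 4 N at the bar, near 1.95); let go before 2.1 it may stay or drift forward again, past about 2.2 the ball snaps it on to the stop at 2.45 and keeps it there. Seated means more than 2.33.
- wing (a point): Middle of the black wing of the quarter-turn fastener in the panel's centre: wing 40 mm long (along this point's x), 10 mm thick (along its y), 24 mm high (12 mm above and below this point), on a steel disc 3 mm high and 26 mm across that lies on the panel. It turns with the fastener and rides up and down with the panel.
- fastener (a joint): Angle of the wing from the ribs, anticlockwise positive seen from above: 0 = wing in line with the two ribs (parallel to the pump's x), cross bar over the slot in the casing. It starts between 0.8 and 1.35, turns from -0.5 to 1.57 with light friction (0.03 N m). Within about 0.2 of 0 the cross bar below the panel fits the slot (and is then kept there by it); outside, it lands on the casing and the panel cannot go down more than 2 mm.
- panel_top (a point): Centre of the upper face of the grey access panel, 96 (x) x 100 (y) x 5 mm, under the wing; 71 mm above the worktop when flush, 79 mm when up. Two black raised ribs, each 14 x 4 x 2 mm, lie on the panel's centre line (pump's x) 35 mm in front of and behind the wing's axis, over the slot.
- panel (a joint): How far the panel stands up from flush (m): 0 = flush, 0.008 = fully up, where its spring keeps it. It slides straight up and down. The spring pushes up with about 5 N when up and 8.5 N when flush (net of weight), so it rises again if let go. It may be pressed on the wing, on the panel, or while gripping the wing.
- bottle: Bystander: glass media bottle with a screw cap, 56 mm across and 105 mm high, loose; origin at the centre of its underside. Not to be moved.
- timer_b: Bystander: white bench timer, 60 x 64 x 20 mm, loose; origin at the centre of its underside. Not to be moved.
- beaker_b: Bystander: glass beaker, 54 mm across and 70 mm high, loose; origin at the centre of its underside. Not to be moved.

How it is judged (in metres and radians):
On the way, in this order (a step that is already met when the one before it is completed fails the run):
1. the handle is seated in its rear detent (value of joint handle above 2.33 rad), for 0.2 s.
2. the wing is turned into line with the ribs (value of joint fastener between -0.3 and 0.3 rad).
At the end, for the whole second after the job is handed in: The handle stays seated (joint over 2.33), the wing is within 0.3 rad of the ribs, the panel is within 2 mm of flush, and the fingers hold it there with more than 3 N (all of step 2 and value of joint handle above 2.33 rad and value of joint panel below 0.002 m and contact force between the fingers and pump above 3 N); the arm keeps its last pose, push and grip.
It fails at once if a bystander (bottle, timer or beaker) is moved more than 25 mm (distance of any of bottle, timer_b, beaker_b from where it was at the start of the episode above 0.025 m).
It also fails if it takes over 42 s, if anything falls off the work surface, if the arm or the gripper's body presses on something with over 40 N, if the wrist force passes 120 N, or if a joint passes its speed limit or range.

## Working session

There is one attempt and no reset: what is moved stays moved. The work goes in short steps, Python scripts to look and compute and a tool call to move; the robot and the scene stay as the last step left them, time stands still between calls to the robot, and variables do not carry over. Pictures are saved under pics/ and viewed, at most 10 in all, crops included, and the job is handed in when it is done.

Besides the shell and the picture viewer there is one more tool, called after "Emit:" in YAML: its name, and indented under it one key for each argument. arm_command: Moves the arm, as the interface text tells. Its arguments: {"type":"object","properties":{"deltas":{"type":"array"}},"required":["deltas"]}

```bash
mkdir -p pics; cat > h.py <<'E'
import numpy as np, cv2
from station import sense, capture, finish_job, tip_reach
def ray(c,u,v):
    f=c["pixels"].shape[0]/2/np.tan(np.radians(c["fovy"])/2)
    R=cv2.Rodrigues(np.array(c["rvec"],float))[0]; t=np.array(c["tvec"],float).ravel()
    return -R.T@t, R.T@np.array([(u-c["cx"])/f,(v-c["cy"])/f,1.])
def onz(c,u,v,z):
    o,d=ray(c,u,v); return o+d*(z-o[2])/d[2]
def proj(c,P):
    f=c["pixels"].shape[0]/2/np.tan(np.radians(c["fovy"])/2)
    R=cv2.Rodrigues(np.array(c["rvec"],float))[0]; p=R@np.array(P)+np.array(c["tvec"],float).ravel()
    return c["cx"]+f*p[0]/p[2], c["cy"]+f*p[1]/p[2]
def two(c1,p1,c2,p2):
    o1,d1=ray(c1,*p1);o2,d2=ray(c2,*p2)
    s=np.linalg.lstsq(np.c_[d1,-d2],o2-o1,rcond=None)[0]
    a=o1+s[0]*d1;b=o2+s[1]*d2
    return (a+b)/2,np.linalg.norm(a-b)
E
python3 - <<'E'
from h import *
import pickle
cs={n:capture(n) for n in("top","side","wrist")}
pickle.dump(cs,open("c0.pkl","wb"))
for n,c in cs.items():
    cv2.imwrite(f"pics/{n}0.png",c["pixels"]); print(n,c["fovy"],ray(c,280,210))
np.set_printoptions(precision=4,suppress=True)
s=sense();print(s["tcp_pos"],np.array(s["ee_rot"]),tip_reach if not callable(tip_reach) else tip_reach(),s["time_s"])
E
```

```text
top 54.27114932103087 (array([0.41622989, 0.13072368, 0.9727443 ]), array([ 0.11595533, -0.02415251, -0.99299224]))
side 49.088726760050506 (array([ 0.26848779, -0.76646361,  0.89688393]), array([ 0.21110932,  0.71701367, -0.66450486]))
wrist 59.690231594737554 (array([0.2189009 , 0.59019028, 0.38318391]), array([-0.29577281,  0.06245429, -0.95325184]))
[0.1386 0.609  0.2407] [[ 0.975  -0.2221 -0.0003]
 [-0.2221 -0.975  -0.0016]
 [ 0.0001  0.0016 -1.    ]] 0.019 0.15
```

View pics/top0.png

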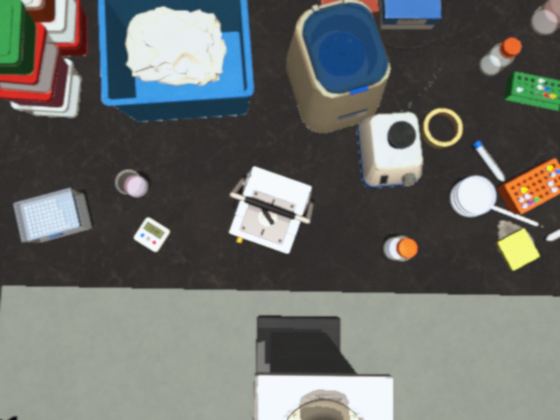

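View pics/side0.png

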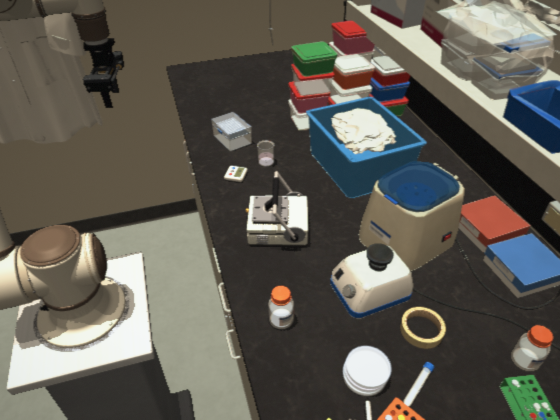

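The top view shows the pump at about (270,210), with its brass port at (239,240). The bottle is at (400,248), the timer at (152,234) and the beaker at (131,183). I'll enlarge the pump.

```bash
python3 - <<'E'
from h import *
import pickle
cs=pickle.load(open("c0.pkl","rb"))
a=cs["top"]["pixels"][155:265,215:325]; b=cs["side"]["pixels"][165:255,235:325]
k=cv2.INTER_CUBIC
im=np.hstack([cv2.resize(a,(400,400),interpolation=k),cv2.resize(b,(400,400),interpolation=k)])
cv2.imwrite("pics/z0.png",im)
E
```

```text
(no output)
```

View pics/z0.png

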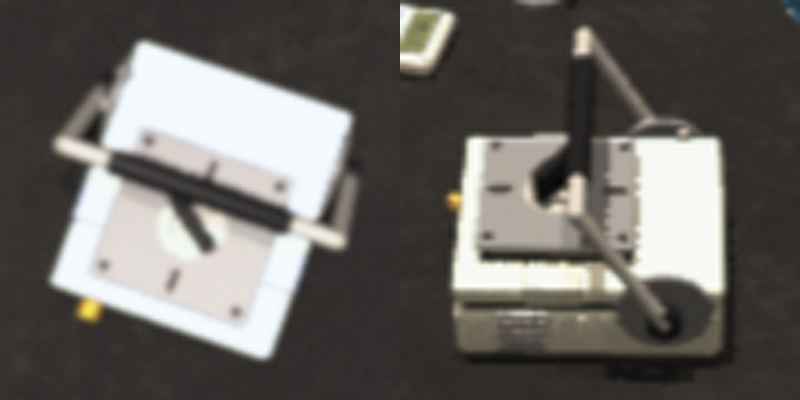

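```bash
python3 - <<'E'
from h import *
import pickle
np.set_printoptions(precision=4,suppress=True)
cs=pickle.load(open("c0.pkl","rb"));T,S=cs["top"],cs["side"]
t=lambda x,y:(215+x*.275-.36,155+y*.275-.36)
s=lambda x,y:(235+(x-400)*.225-.4,165+y*.225-.4)
cor=np.array([onz(T,*t(*p),.064) for p in((143,40),(352,115),(270,360),(52,283))])
print("corners",cor,cor.mean(0),[np.linalg.norm(cor[i]-cor[i-1]) for i in range(4)])
rr,fr=onz(T,*t(211,168),.081),onz(T,*t(173,280),.081)
print("ribs",rr,fr,np.linalg.norm(rr-fr),"yaw",np.degrees(np.arctan2(*(rr-fr)[1::-1])))
print("screw ctr",np.mean([onz(T,*t(*p),.079) for p in((148,140),(280,185),(102,266),(236,312))],0))
print("ribs2",two(T,t(211,168),S,s(618,190)),two(T,t(173,280),S,s(500,188)))
A=two(T,t(62,143),S,s(583,35));B=two(T,t(340,240),S,s(577,205));print("bar",A,B,(A[0]+B[0])/2)
print("wing tip",onz(T,*t(210,245),.106))
for n,p,z in(("bottle",(405,246),.105),("timer",(152,234),.02),("beaker",(128,180),.07)):print(n,onz(T,*p,z))
E
```

```text
corners [[0.6215 0.1696 0.064 ]
 [0.578  0.039  0.064 ]
 [0.4258 0.0868 0.064 ]
 [0.4694 0.2204 0.064 ]] [0.5237 0.1289 0.064 ] [np.float64(0.1603501000503821), np.float64(0.1377035191382846), np.float64(0.15950667673324243), np.float64(0.14054753028463116)]
ribs [0.5402 0.1256 0.081 ] [0.472  0.1467 0.081 ] 0.07139534303628638 yaw -17.162107478519754
screw ctr [0.5053 0.1364 0.079 ]
ribs2 (array([0.5411, 0.1255, 0.0771]), np.float64(0.0007125000949477317)) (array([0.4725, 0.1466, 0.0789]), np.float64(0.000839204659744821))
bar (array([0.5452, 0.2109, 0.1324]), np.float64(5.1328471866922686e-05)) (array([0.4941, 0.0522, 0.1396]), np.float64(0.0020255145321427764)) [0.5196 0.1315 0.136 ]
wing tip [0.4914 0.1252 0.106 ]
bottle [ 0.4471 -0.1588  0.105 ]
timer [0.4643 0.4011 0.02  ]
beaker [0.5797 0.4462 0.07  ]
```

Emit:
arm_command:
  deltas:
    - [0,0,0.01,1.5,1.3,0,1]
    - [0,0,0.02,4.2,3.7,0,1]
    - [0,0,0.03,7.1,6.2,0,1]
    - [0,0,0.04,10,8.7,0,1]
    - [0,0,0.05,12.9,11.2,0,1]
    - [0,0,0.06,15.8,13.7,0,1]
    - [0,0,0.07,18.7,16.2,0,1]
    - [0,0,0.08,21.5,18.8,0,1]

```text
time_s: 0.82
tcp_pos: [0.3073, 0.3766, 0.2414]
ee_rot: [[0.954, -0.299, -0.0], [-0.299, -0.954, -0.0], [-0.0, 0.0, -1.0]]
wrist_force: [1.3, 1.2, -0.3]
gripper_width: 0.474
gripper_force: 0.0
```

```bash
cat >> h.py <<'E'
np.set_printoptions(precision=4,suppress=True)
C=np.array([.5237,.1289]);yaw=np.radians(-17.3)
P=np.array([[np.cos(yaw),-np.sin(yaw)],[np.sin(yaw),np.cos(yaw)]])
def need(px,py,tipz):
    "tool-frame shift (cm) to bring the tips to pump-frame px,py and height tipz"
    s=sense();R=np.array(s["ee_rot"]);w=np.r_[C+P@[px,py],tipz+.019]-s["tcp_pos"]
    xa=np.degrees(np.arctan2(R[1,0],R[0,0]))
    pf=P.T@(np.array(s["tcp_pos"])[:2]-C)
    print("t",s["time_s"],"cm",100*R.T@w,"toolx yaw",xa,"tip pump",pf,s["tcp_pos"][2]-.019,"F",np.array(s["wrist_force"]),"w",s["gripper_width"])
E
python3 -c "
from h import *
need(-.05,0,.118);print(sense()['joints'],sense()['ee_rot'])"
```

```text
t 0.8167 cm [23.065  17.17   10.4456] toolx yaw -17.411089742306707 tip pump [-0.2803  0.1722] 0.22244116260557173 F [ 1.3338  1.1545 -0.2859] w 0.47358689814444405
[ 69.9837   8.4251 -18.4227  -0.0025 -63.1608   2.6064] [[ 0.9542 -0.2992 -0.0001]
 [-0.2992 -0.9542 -0.0001]
 [-0.      0.0001 -1.    ]]
```

Emit:
arm_command:
  deltas:
    - [0,0,0,2,1.5,0,1]
    - [0,0,0,5,3.7,0,1]
    - [0,0,0,8.2,6.1,0,1]
    - [0,0,0,11.4,8.5,0,1]
    - [0,0,0,14.6,10.9,0,1]
    - [0,0,0,17.8,13.3,0,1]
    - [0,0,0,20.7,15.5,0,1]
    - [0,0,0,23,17.2,0,1]

```text
time_s: 1.48
tcp_pos: [0.4754, 0.1431, 0.2414]
ee_rot: [[0.954, -0.301, -0.0], [-0.301, -0.954, -0.0], [-0.0, 0.0, -1.0]]
wrist_force: [0.5, 0.8, 0.3]
gripper_width: 0.012
gripper_force: 0.0
```

Emit:
arm_command:
  deltas:
    - [0,0,0,0,0,2,1]
    - [0,0,0,0,0,5,1]
    - [0,0,0,0,0,8,1]
    - [0,0,0,0,0,10.3,1]
    - [0,0,0,0,0,10.3,1]

```text
time_s: 1.9
tcp_pos: [0.4714, 0.1434, 0.1339]
ee_rot: [[0.954, -0.301, -0.01], [-0.301, -0.954, -0.005], [-0.008, 0.008, -1.0]]
wrist_force: [-0.0, -0.5, -0.3]
gripper_width: 0.003
gripper_force: 0.0
```

```bash
python3 -c "
from h import *
need(-.05,0,.118)
for n in('top','side'): 
  c=capture(n);cv2.imwrite('pics/%s1.png'%n,c['pixels'])
  a,b=(cv2.imread('pics/%s1.png'%n),0)
  x,y=(200,130) if n=='top' else (215,115)
  globals()[n]=cv2.resize(a[y:y+140,x:x+140],(400,400),interpolation=2)
cv2.imwrite('pics/z1.png',np.hstack([top,side]))"
```

```text
t 1.9 cm [ 0.421  -0.1698 -0.3174] toolx yaw -17.50715272005479 tip pump [-0.0542 -0.0017] 0.11487233292881104 F [-0.046  -0.4807 -0.2814] w 0.003290523948007573
```

View pics/z1.png

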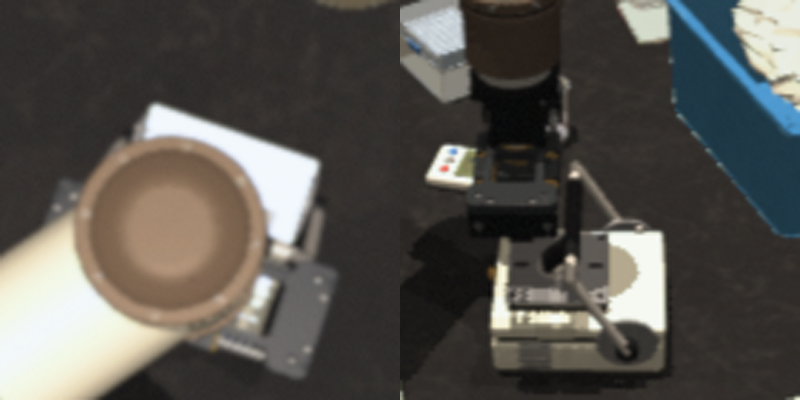

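Left crop (top view): the wrist hides the bar. Right crop (side view): the shut fingers are just in front of the upright bar at (572,200), and the body is clear above it. Next I push back, lowering slightly once past the wing.

Emit:
arm_command:
  deltas:
    - [0,0,0,1,0,0,1]
    - [0,0,0,2.5,0,0,1]
    - [0,0,0,4,0,0,1]
    - [0,0,0,5.5,0,0,1]
    - [0,0,0,7,0,0,1]
    - [0,0,0,8.5,0,0.5,1]
    - [0,0,0,9.7,0,1,1]
    - [0,0,0,10.5,0,1.5,1]

```text
time_s: 2.67
tcp_pos: [0.5771, 0.114, 0.1248]
ee_rot: [[0.954, -0.299, 0.003], [-0.299, -0.954, 0.001], [0.003, -0.002, -1.0]]
wrist_force: [-0.5, 0.8, 1.0]
gripper_width: 0.006
gripper_force: 0.5
```

```bash
python3 -c "
from h import *
need(.105,0,.098)"
```

```text
t 2.6667 cm [4.9606 0.1519 0.798 ] toolx yaw -17.427095512672544 tip pump [0.0554 0.0016] 0.10584860256493227 F [-0.5148  0.8255  1.0114] w 0.006369463885104262
```

Emit:
arm_command:
  deltas:
    - [0,0,0,0.8,0.1,0.2,1]
    - [0,0,0,1.6,0.1,0.4,1]
    - [0,0,0,2.4,0.1,0.6,1]
    - [0,0,0,3.2,0.1,0.8,1]
    - [0,0,0,4,0.1,0.8,1]
    - [0,0,0,4.6,0.1,0.8,1]
    - [0,0,0,5,0.1,0.8,1]
    - [0,0,0,5,0.1,0.8,1]

```text
time_s: 3.33
tcp_pos: [0.6224, 0.098, 0.1157]
ee_rot: [[0.954, -0.3, -0.001], [-0.3, -0.954, 0.0], [-0.001, 0.0, -1.0]]
wrist_force: [-2.2, 0.3, -0.7]
gripper_width: 0.002
gripper_force: 1.3
```

```bash
python3 -c "
from h import *
need(-.02,0,.15)
c=capture('side');cv2.imwrite('pics/z2.png',cv2.resize(c['pixels'][115:275,215:375],(480,480),interpolation=2))"
```

```text
t 3.3333 cm [-12.3491   0.0138  -5.3201] toolx yaw -17.436481232874666 tip pump [ 0.1034 -0.0002] 0.09668429980972296 F [-2.2254  0.3449 -0.6816] w 0.0021200698402083044
```

View pics/z2.png

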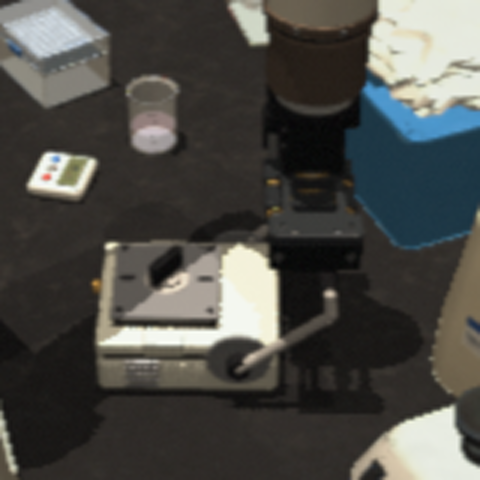

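The handle leans back, with its near end at crop (330,295). The wing is at (167,265), with the ribs at (127,278) and (205,278). I'll check the angle by projection.

```bash
python3 -c "
from h import *
import pickle
S=pickle.load(open('c0.pkl','rb'))['side']
for a in(2.0,2.1,2.2,2.33,2.45):
  u,v=proj(S,np.r_[C+P@[.045-.1*np.cos(a),-.082],.048+.1*np.sin(a)]);print(a,(u-215)*3,(v-115)*3)"
```

```text
2.0 288.88994602350846 288.01638245315166
2.1 299.4468893810265 292.18521341950714
2.2 309.29089982757193 297.1060530393647
2.33 320.8491104211316 304.5228799581736
2.45 330.1156356788608 312.2664179504012
```

Emit:
arm_command:
  deltas:
    - [0,0,0,-1,0,-1,1]
    - [0,0,-0.1,-3,0,-3,0.5]
    - [0,0,-0.2,-6,0,-5,0]
    - [0,0,-0.3,-9,0,-6,0]
    - [0,0,-0.42,-11.5,0,-6.3,0]
    - [0,0,-0.54,-12.3,0,-6.3,0]
    - [0,0,-0.66,-12.3,0,-6.3,0]
    - [0,0,-0.78,-12.3,0,-6.3,0]

```text
time_s: 4.05
tcp_pos: [0.5048, 0.1356, 0.181]
ee_rot: [[0.885, 0.466, 0.005], [0.466, -0.885, 0.002], [0.005, 0.001, -1.0]]
wrist_force: [1.0, 0.2, 0.2]
gripper_width: 0.441
gripper_force: 0.0
```

```bash
python3 -c "
from h import *
import pickle
need(-.02,0,.088)
w=capture('wrist');s=capture('side');pickle.dump((w,s),open('c3.pkl','wb'))
cv2.imwrite('pics/z3.png',np.hstack([w['pixels'],cv2.resize(s['pixels'][170:270,235:335],(420,420),interpolation=2)])[:, :980][:, ::1])
im=cv2.imread('pics/z3.png');cv2.imwrite('pics/z3.png',cv2.resize(im,None,fx=.8,fy=.8))"
```

```text
t 4.05 cm [-0.0946  0.0545  7.404 ] toolx yaw 27.751052601210024 tip pump [-0.02    0.0008] 0.16204414322727106 F [0.9547 0.2309 0.2434] w 0.44066960571109287
```

View pics/z3.png

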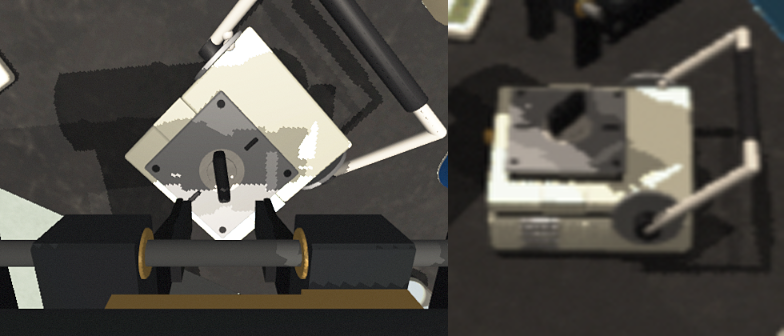

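The wrist view shows the wing from (219,152) to (223,200) and the handle leaning back. I'll use those points for the wing's centre and angle.

```bash
python3 -c "
from h import *
import pickle
w,s=pickle.load(open('c3.pkl','rb'))
print(ray(w,280,210))
g=w['pixels'].max(2);m=(g<45).astype(np.uint8);m[:180]=0;m[262:]=0;m[:,:255]=0;m[:,300:]=0
n,l,st,ce=cv2.connectedComponentsWithStats(m);i=1+st[1:,4].argmax();print(st[i],ce[i])
r=cv2.minAreaRect(np.argwhere(l==i)[:,::-1].astype(np.float32));b=cv2.boxPoints(r);print(b)
for z in(.082,.106):print(z,[P.T@(onz(w,*p,z)[:2]-C) for p in b])
for u,v in((219,152),(223,200),(206,172),(237,172),(250,145),(196,196)):
  print(u,v,[P.T@(onz(w,u/.8,v/.8,z)[:2]-C) for z in (.081,.106)])"
```

```text
(array([0.577 , 0.1722, 0.3241]), array([-0.2609, -0.1411, -0.955 ]))
[266 189  22  64 900] [276.5733 219.3378]
[[264.2599 189.82  ]
 [279.66   187.62  ]
 [288.72   251.04  ]
 [273.3199 253.24  ]]
0.082 [array([-0.0119,  0.0211]), array([-0.0034,  0.0148]), array([-0.0317, -0.0229]), array([-0.0408, -0.0163])]
0.106 [array([-0.0069,  0.0247]), array([0.0007, 0.019 ]), array([-0.0248, -0.015 ]), array([-0.033, -0.009])]
219 152 [array([-0.0076,  0.0163]), array([-0.0029,  0.0205])]
223 200 [array([-0.0365, -0.0176]), array([-0.0289, -0.0099])]
206 172 [array([-0.0284,  0.0116]), array([-0.0215,  0.0163])]
237 172 [array([-0.0092, -0.0075]), array([-0.0043, -0.0008])]
250 145 [array([0.0154, 0.002 ]), array([0.0177, 0.0077])]
196 196 [array([-0.0509,  0.0022]), array([-0.0418,  0.0079])]
```

Emit:
arm_command:
  deltas:
    - [0,0,-0.07,0,0,1.5,0]
    - [0,0,-0.14,0,0,3.5,0]
    - [0,0,-0.14,0,0,5.5,0]
    - [0,0,-0.14,0,0,7,0]
    - [0,0,-0.14,0,0,7.3,0]
    - [0,0,-0.14,0,0,7.3,0.3]
    - [0,0,-0.14,0,0,7.3,1]
    - [0,0,-0.14,0,0,7.3,1]

```text
time_s: 4.82
tcp_pos: [0.5058, 0.1354, 0.107]
ee_rot: [[0.816, 0.578, 0.003], [0.578, -0.816, 0.001], [0.003, 0.001, -1.0]]
wrist_force: [0.6, 0.4, -0.5]
gripper_width: 0.353
gripper_force: 0.0
```

Emit:
arm_command:
  deltas:
    - [0,0,0,0,0,0,1]
    - [0,0,0,0,0,0,1]
    - [0,0,0,0,0,0,1]
    - [0,0,0,0,0,0,1]

```text
time_s: 5.15
tcp_pos: [0.5044, 0.1362, 0.1062]
ee_rot: [[0.816, 0.577, 0.0], [0.577, -0.816, 0.002], [0.001, -0.002, -1.0]]
wrist_force: [-4.9, 7.1, 4.8]
gripper_width: 0.113
gripper_force: 30.0
```

```bash
python3 -c "
from h import *
need(-.02,0,.087);print(sense()['moment'])"
```

```text
t 5.15 cm [-0.0614  0.1218  0.0183] toolx yaw 35.27013547819342 tip pump [-0.0206  0.0012] 0.0871867074493312 F [-4.9482  7.1174  4.821 ] w 0.11324937374314462
[1.7507 1.5375 0.0411]
```

Emit:
arm_command:
  deltas:
    - [0,0,0.1,0,-0.1,0,1]
    - [0,0,0.22,0,-0.1,0,1]
    - [0,0,0.34,0,-0.1,0,1]
    - [0,0,0.46,0,-0.1,0,1]
    - [0,0,0.58,0,-0.1,0,1]
    - [0,0,0.7,0,-0.1,0,1]
    - [0,0,0.82,0,-0.1,0,1]
    - [0,0,0.92,0,-0.1,0,1]

```text
time_s: 5.82
tcp_pos: [0.5041, 0.1378, 0.1063]
ee_rot: [[0.952, -0.305, 0.001], [-0.305, -0.952, 0.003], [-0.0, -0.004, -1.0]]
wrist_force: [-4.8, 8.7, 3.1]
gripper_width: 0.113
gripper_force: 30.0
```

```bash
python3 -c "
from h import *
need(-.02,0,.079);print(sense()['moment'],sense()['gripper_force'])"
```

```text
t 5.8167 cm [0.1349 0.2664 0.8263] toolx yaw -17.73074349685437 tip pump [-0.0213  0.0026] 0.08727218724416749 F [-4.7657  8.6705  3.1285] w 0.11314713509927221
[2.4178 1.4746 0.0561] 29.993682503700256
```

Emit:
arm_command:
  deltas:
    - [0,0,0,-0.05,-0.15,0.2,1]
    - [0,0,0,-0.05,-0.15,0.4,1]
    - [0,0,0,-0.05,-0.15,0.6,1]
    - [0,0,0,-0.05,-0.15,0.8,1]
    - [0,0,0,-0.05,-0.15,0.9,1]
    - [0,0,0,-0.05,-0.15,0.9,1]
    - [0,0,0,-0.05,-0.15,0.9,1]

```text
time_s: 6.4
tcp_pos: [0.5041, 0.138, 0.0982]
ee_rot: [[0.954, -0.299, 0.001], [-0.299, -0.954, 0.001], [0.0, -0.001, -1.0]]
wrist_force: [-4.5, 2.6, 9.3]
gripper_width: 0.105
gripper_force: 30.0
```

```bash
python3 -c "
from h import *
need(-.02,0,.079);print(sense()['moment'],sense()['gripper_force'])"
```

```text
t 6.4 cm [0.1403 0.2829 0.0211] toolx yaw -17.393886768602332 tip pump [-0.0214  0.0028] 0.07921310186426081 F [-4.5113  2.5689  9.2981] w 0.10525581475769835
[ 0.7658  1.5759 -0.0137] 30.001659393310547
```

Emit:
arm_command:
  deltas:
    - [0,0,0,0,0,0.1,1]
    - [0,0,0,0,0,0.2,1]
    - [0,0,0,0,0,0.3,1]
    - [0,0,0,0,0,0.3,1]
    - [0,0,0,0,0,0.3,1]

```text
time_s: 6.82
tcp_pos: [0.5042, 0.138, 0.098]
ee_rot: [[0.955, -0.298, 0.001], [-0.298, -0.955, 0.001], [0.001, -0.001, -1.0]]
wrist_force: [-11.7, 2.0, 26.6]
gripper_width: 0.11
gripper_force: 30.0
```

```bash
python3 -c "
from h import *
need(-.02,0,.079);print(sense()['gripper_force'])
w=capture('wrist');s=capture('side')
cv2.imwrite('pics/z4.png',np.hstack([cv2.resize(w['pixels'],(450,338)),cv2.resize(s['pixels'][170:270,235:335],(338,338),interpolation=2)]))"
```

```text
t 6.8167 cm [ 0.1341  0.287  -0.0002] toolx yaw -17.318659583060732 tip pump [-0.0213  0.0029] 0.07899905281149842 F [-11.7281   1.9976  26.5842] w 0.10989924068212586
30.00518023967743
```

View pics/z4.png

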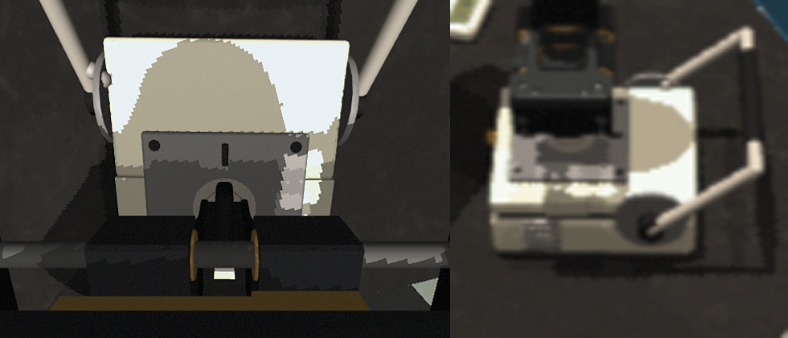

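The wrist view shows the wing (224,190) in line with the rib (225,155). Both handle arms lean back. The panel went down 8 mm and then stopped hard at 27 N, so it is flush. I'll hand in.

```bash
python3 -c "
from h import *
print(finish_job())"
```

```text
the job is handed in; nothing more can be done
None
```

I handed the job in after about 7 s of the 42 s allowed, with no verdict returned: the handle is back at its rear stop, the wing lies in line with the ribs, and the fingers hold the panel pressed flush with about 27 N; the bottle, timer and beaker were not touched.

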